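# Fit the spacer sleeve on the grinder spindle

## Task

Push the spindle carrier along its rail right up to the end stop beside the feed deck. Then bring the spacer sleeve from the deck over the upright spindle (it can simply be slid across into the vee) and press it down until it is fully home on the spindle, leaving it there, with the carrier still at the stop. Do not knock the spanner, bottle or spare grinding wheel about.

Things in the scene. Friction and masses are not known exactly. Their poses are not given: they have to be found in the camera images.
- jig: Fixed bench jig: grey base plate 235 x 305 mm, 12 mm thick, with a low dark rail along y. Origin: at table level, straight below the spindle's axis when the carrier is at the end stop; z up; +y = along the rail towards the stop (the way to push the carrier); +x = from the feed deck towards the rail. End stop: a low block, 45 mm high, at y = +51 mm.
- deck (a point): Centre of the top of the feed deck, a level steel plate on legs, fixed to the jig, 95 mm above the table. It spans x -165 to -47 mm and y -70 to +70 mm in the jig's frame.
- carrier (a joint): Travel of the carrier, m: grows as it is pushed to jig +y; 0.130 = against the end stop, spindle over the jig's origin; starts at 0 to 0.06. Slides stiffly (4 N + 15 N per m/s), stays where left. The carrier is an 88 x 103 mm aluminium block, top 45 mm above the table, with an upright spindle, a dark push lug, a dark vee fence and a brass lifter plate on it.
- push_lug (a point): Point on the outer (jig -y) face of the carrier's push lug, 110 mm above the table: an upright dark steel plate 70 mm wide (along jig x, centred on the spindle), 10 mm thick, its top 130 mm above the table. Push on this face towards jig +y. The face lies 53 mm from the spindle's axis.
- shaft_top (a point): Centre of the spindle's top, 92.5 mm above the table. Spindle: upright steel shaft fixed on the carrier, 27 mm in diameter, the top 5 mm tapered to 19 mm. On its jig +x side a vee fence (open to jig -x, top 122 mm above the table) stops a sleeve pushed into it within 1 mm of concentric with the spindle.
- seat (a point): Point on the spindle's axis, 52 mm above the table: where the centre of the sleeve's underside lies when the sleeve is fully home.
- lifter (a joint): How far the brass plate round the spindle is pressed down, m: 0 = up, top 94 mm above the table (1 mm below the deck, 1.5 mm above the spindle's top), so the sleeve slides from deck onto it, over the spindle; 0.042 = fully down. Carries the sleeve without sinking; needs 4 to 8 N more to go down; stays where left. Spans x -43 to +26, y -30 to +30 mm from the spindle (jig axes).
- sleeve: Plain aluminium spacer sleeve (thick tube), outside diameter 60 mm, bore 30 mm, 45 mm tall, 0.18 to 0.37 kg, standing upright on the deck. Origin: centre of its underside; z along its axis. Fully home, its top stands 97 mm above the table, 4.5 mm higher than the spindle's top.
- spanner: Bystander: open-end spanner, 190 mm long, lying on the table. Origin near its middle, underside.
- oil_bottle: Bystander: white plastic oil bottle, 60 mm in diameter, 150 mm tall. Origin: centre of its underside.
- spare_wheel: Bystander: grey grinding wheel, 150 mm in diameter, 25 mm thick, lying flat. Origin: centre of its underside.
There are look-alikes about, which are no part of the job. What is meant by the sleeve is not brown, green or red, and is the smaller of those in its own colour.

How it is judged (in metres and radians):
On the way, in this order (a step that is already met when the one before it is completed fails the run):
1. the carrier is pushed up to the end stop (value of joint carrier above 0.126 m), for 0.2 s.
2. the sleeve is pressed fully home on the spindle (horizontal distance between sleeve and seat below 0.004 m and z of sleeve in the frame of jig below 0.055 m), for 0.2 s.
At the end, for the whole second after the job is handed in: The carrier is within 4 mm of the end stop; the sleeve sits upright (within 0.08 rad) round the spindle (within 4 mm of its axis), within 3 mm of fully home (underside 52 mm above the table), at rest (all of step 2 and value of joint carrier above 0.126 m and angle between sleeve's own z axis and vertical below 0.08 rad and linear speed of sleeve below 0.02 m/s); the robot touches nothing.
It fails at once if a bystander (spanner, bottle or spare wheel) is knocked more than 30 mm away (distance of any of spanner, oil_bottle, spare_wheel from where it was at the start of the episode above 0.03 m).
It also fails if it takes over 58 s, if anything falls off the work surface, if the arm or the gripper's body presses on something with over 40 N, if the wrist force passes 120 N, or if a joint passes its speed limit or range.

## Robot

A 6-joint arm with a two-finger parallel gripper is mounted at the origin on the work surface. World frame = base frame: x ahead of the robot, y to its left, z up, the work surface at z = 0. Lengths are in mm, angles in rad, forces in N, time in s.
With the tool pointing down it reaches from about 275 to 1000 mm from the base axis. Payload 8.4 kg.
Tool frame: the origin (TCP) lies midway between the tips of the shut fingers; the grasp point (between the pads) lies 19 mm behind it; z points along the fingers, y is the line along which they close (so a half turn about z gives the same grasp; the last joint's range is limited). The gripper opens to 85 mm and grips with 20 to 120 N. Pads are 22 mm wide; open, the fingers measure 114 mm over their backs; the gripper's body (76 mm by 85 mm) begins 54 mm behind the grasp point. The pads swing forward as they close: fully open they stand 13 mm farther back than shut.
Start: joints at [1.21, 0.353, 1.633, -0, 1.155, -0.002], TCP at [219.468, 585.202, 231.281] pointing down, gripper open.
Joint ranges: [-2.63, 2.63], [-0.92, 2.1], [0.06, 2.66], [-1.3, 4.44], [0, 2.69], [-3.02, 3.02]. Speed limits (rad/s): [2.22, 2.22, 2.79, 3.14, 3.14, 3.14].

## Interface

Orientations are given as [roll, pitch, yaw] about the fixed x, y, z axes, in that order (R = Rz(yaw) Ry(pitch) Rx(roll)).
In Python, from rig import monitor, imaging, r gives the robot as it stands.
- The arm moves only by the tool drive_tool, never from a script. Its argument "plan" is a list of rows, each an object of numbers: "x", "y", "z": the shift along the tool's x, y, z in units of 50 mm (1.0 is 50 mm); "ax", "ay", "az": the turn, a rotation vector about the tool's x, y, z in units of 6 degrees (1.0 is 6 degrees); "hand": the finger opening in mm, from 0 to 85.4. In form: [{"x": .., "y": .., "z": .., "ax": .., "ay": .., "az": .., "hand": ..}, ...]. A call has 1 to 8 rows; each row is the pose to reach, as a shift and turn from the pose commanded when the call began, along the tool's axes at that moment; what a row does not reach only later rows make up. A row lasts 1/10 s, in which the tool goes at most 50 mm and 8.59 degrees, less where a joint would pass 70% of its speed; a pose out of reach is approached as far as the arm can. A call with a gripper value outside its range is refused whole. The fingers move at their own pace and stop on an object; "grip_force" is the grip in N (left out, the last holds). Time passes only in rows, so rows that repeat a pose let the fingers close. It gives the time, the measured TCP pose, the force, the opening and the grip force at its end, in the units of the state.
- monitor.sense(): the state, without advancing time (a new reading comes with each control period).
- imaging.grab_frame(name): name is "side" or "top" or "wrist"; returns the picture (480x640x3 uint8, red, green, blue); there is no depth.
- imaging.camera_info(name): a dict with "mtx" (3x3 intrinsics, pixels), "dist" ([k1, k2, p1, p2, k3] as OpenCV has them; the pictures are not rectified), "R" (3x3) and "t" (3): a world point X has camera coordinates R X + t. Camera axes: x right, y down, z forward; pixel columns grow to the right and rows downward; lengths in mm; the calibration is good to about 2 mm. A picture is of the moment at which its call begins: read the wrist's pose just before it. camera_info takes no time and is no camera call; for the wrist camera it gives the pose at the moment of the call.
- r.sign_off(): hands the job in; it is judged then, once.
The state is a dict: "clock": time; "qpos": joint angles; "qvel": joint speeds; "joint_efforts": joint torques, N m; "eef_pos": TCP position; "tcp_rot": TCP orientation; "contact_force": force on the tool from outside, world axes, zero at the start; "wrist_torque": the same for the moment, N m; "opening": opening from 0.0 (shut) to 1.0 (fully open); "grasp_force": force on a finger pad.
Only numpy, scipy, OpenCV 4.12 (cv2) and the standard library are available. Lean on these libraries where they do the work, as an engineer would, in place of code of your own. Each camera call takes 0.05 s, during which the arm holds its last target. There are 200 camera calls.

## Working session

There is one attempt and no reset: what is moved stays moved. The work goes in short steps, Python scripts to look and compute and a tool call to move; the robot and the scene stay as the last step left them, time stands still between calls to the robot, and variables do not carry over. Pictures are saved under pics/ and viewed, at most 10 in all, crops included, and the job is handed in when it is done.

Besides the shell and the picture viewer there is one more tool, called after "Call:" by a JSON object that holds its "api" and its "payload". drive_tool: Moves the arm, as the interface text tells. Its arguments: {"type":"object","properties":{"plan":{"type":"array","items":{"type":"object","properties":{"x":{"type":"number"},"y":{"type":"number"},"z":{"type":"number"},"ax":{"type":"number"},"ay":{"type":"number"},"az":{"type":"number"},"hand":{"type":"number"}}}},"grip_force":{"type":"number"}},"required":["plan"]}

```bash
mkdir -p pics; ls; cat > h.py <<'E'
import numpy as np, cv2
from rig import monitor, imaging, r
def snap(n,f):
    ci=imaging.camera_info(n); im=imaging.grab_frame(n)[...,::-1].copy()
    cv2.imwrite('pics/'+f,im); return im,ci
def ray(ci,uv):
    p=cv2.undistortPoints(np.array([[uv]],float),np.array(ci['mtx']),np.array(ci['dist']))[0,0]
    R=np.array(ci['R']);t=np.array(ci['t']); return -R.T@t, R.T@np.array([p[0],p[1],1])
def onz(ci,uv,z):
    o,d=ray(ci,uv); return o+d*(z-o[2])/d[2]
def proj(ci,X):
    R=np.array(ci['R']); return cv2.projectPoints(np.array(X,float).reshape(-1,1,3),cv2.Rodrigues(R)[0],np.array(ci['t'],float),np.array(ci['mtx']),np.array(ci['dist']))[0][:,0]
E
python3 - <<'E'
from h import *
s=monitor.sense();print({k:np.round(v,3) for k,v in s.items()})
for n in('top','side'):
    im,ci=snap(n,n+'0.png');print(n,-np.array(ci['R']).T@ci['t'])
    np.savez(n+'0.npz',**ci)
E
```

```text
pics
{'clock': np.float64(0.0), 'qpos': array([ 1.21 ,  0.354,  1.634,  0.   ,  1.155, -0.002]), 'qvel': array([-0.001,  0.001, -0.001,  0.002, -0.001,  0.   ]), 'joint_efforts': array([-1.0000e-03, -6.0525e+01, -3.4207e+01, -0.0000e+00,  9.0000e-03,
        0.0000e+00]), 'eef_pos': array([219.254, 584.768, 230.556]), 'tcp_rot': array([-3.14 , -0.   ,  2.783]), 'contact_force': array([-0.774,  0.465,  0.262]), 'wrist_torque': array([0.023, 0.036, 0.018]), 'grasp_force': np.float64(0.0), 'opening': np.float64(1.001)}
top [ 403.37349271  -39.92536454 1251.6346218 ]
side [ 370.27898053 -806.5298812   920.44127671]
```

View pics/top0.png

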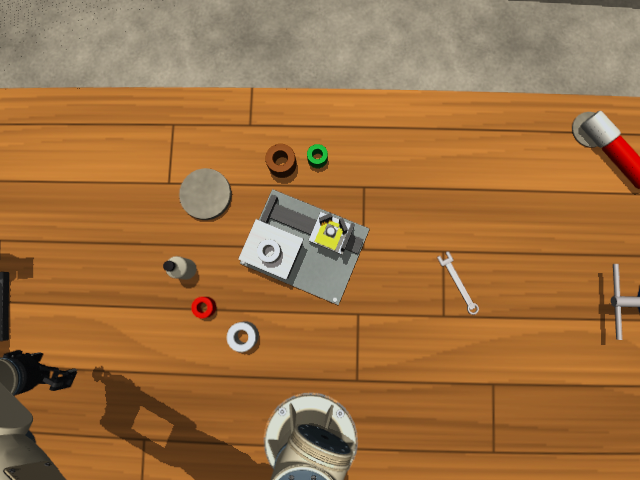

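View pics/side0.png

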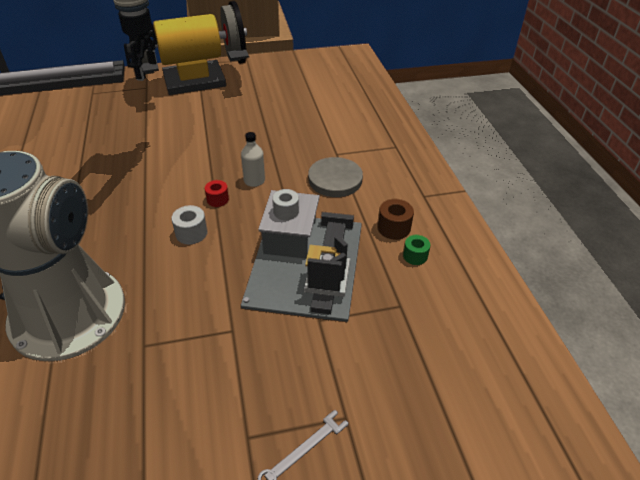

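The top view shows the jig at about (305,245). The deck is at (270,250) with the small aluminium sleeve on it at (269,250), and the carrier, lug and brass plate are at (331,231). The end stop is at (270,207), so jig +y points image-left. The larger white ring on the table at (242,337) is the look-alike. Next I'll zoom in for masks.

```bash
python3 - <<'E'
from h import *
im=cv2.imread('pics/top0.png');ci=dict(np.load('top0.npz'))
c=im[180:310,230:380];cv2.imwrite('pics/c0.png',cv2.resize(c,None,fx=5,fy=4.6,interpolation=cv2.INTER_CUBIC) if 0 else cv2.resize(c,None,fx=4.6,fy=4.6,interpolation=cv2.INTER_CUBIC))
hsv=cv2.cvtColor(im,cv2.COLOR_BGR2HSV)
# bright neutral = deck
m=((hsv[...,1]<40)&(hsv[...,2]>190)).astype(np.uint8);m[:, :235]=0;m[:,310:]=0;m[:215]=0;m[290:]=0
cs=max(cv2.findContours(m,0,2)[0],key=cv2.contourArea)
q=cv2.approxPolyDP(cs,5,True)[:,0];print('deck poly',q.tolist(),cv2.minAreaRect(cs))
b=cv2.boxPoints(cv2.minAreaRect(cs));P=[onz(ci,u,95) for u in b];print(np.round(P,1));print('sides',[round(np.linalg.norm(P[i]-P[i-1])) for i in range(4)])
# base plate
g=((hsv[...,1]<50)&(hsv[...,2]>60)).astype(np.uint8);g[:, :235]=0;g[:,375:]=0;g[:185]=0;g[310:]=0
cs=max(cv2.findContours(g,0,2)[0],key=cv2.contourArea)
b=cv2.boxPoints(cv2.minAreaRect(cs));P=[onz(ci,u,12) for u in b];print(b.tolist(),np.round(P,1));print('sides',[round(np.linalg.norm(P[i]-P[i-1])) for i in range(4)])
y=((hsv[...,0]>20)&(hsv[...,0]<40)&(hsv[...,1]>150)&(hsv[...,2]>150)).astype(np.uint8);y[:200]=0;y[270:]=0;y[:,:300]=0;y[:,370:]=0
print('brass',cv2.minAreaRect(np.argwhere(y)[:,::-1].astype(np.float32)))
E
```

```text
deck poly [[255, 220], [239, 259], [285, 278], [302, 239]] ((270.15380859375, 249.26922607421875), (51.836368560791016, 44.982872009277344), 22.380136489868164)
[[484.9 202.2  95. ]
 [598.  161.4  95. ]
 [547.6  30.8  95. ]
 [436.1  72.6  95. ]]
sides [139, 120, 140, 119]
[[236.28700256347656, 262.5887451171875], [267.5592346191406, 186.6420135498047], [369.1065673828125, 228.45562744140625], [337.8343200683594, 304.40234375]] [[ 483.9  223.1   12. ]
 [ 706.9  142.7   12. ]
 [ 590.7 -152.8   12. ]
 [ 374.1  -68.2   12. ]]
sides [311, 237, 318, 233]
brass ((329.26727294921875, 233.54310607910156), (21.665565490722656, 25.210840225219727), 23.198589324951172)
```

View pics/c0.png

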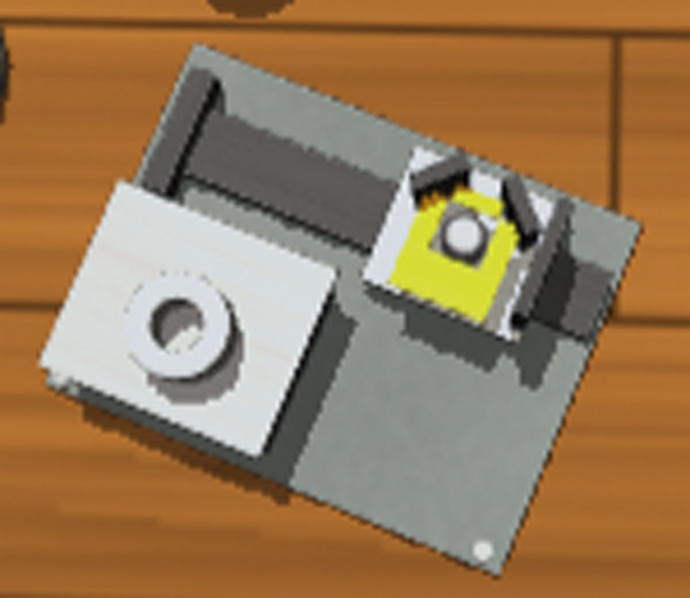

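The deck measures 139 x 120 mm (true size 140 x 118), so this pose is good. Now I'll express the sleeve and spindle in jig axes, and work out the tool-axis shifts.

```bash
cat >> h.py <<'E'
YAW=np.radians(-20.6); O=np.array([615.9,79.5])
ex=np.array([np.cos(YAW),np.sin(YAW)]);ey=np.array([-ex[1],ex[0]])
def jig(p): d=np.asarray(p)[:2]-O; return np.array([d@ex,d@ey])
def world(j): return O+j[0]*ex+j[1]*ey
def tool(): # TCP in jig + state
    s=monitor.sense();return s,jig(s['eef_pos'])
def units(target_j,z): # tool shift units to jig target (x,y) mm & world z
    s=monitor.sense()
    from scipy.spatial.transform import Rotation as R
    Rt=R.from_euler('xyz',s['tcp_rot']).as_matrix()
    return Rt.T@(np.r_[world(target_j),z]-s['eef_pos'])/50
E
python3 - <<'E'
from h import *
im=cv2.imread('pics/top0.png');ci=dict(np.load('top0.npz'));cs=dict(np.load('side0.npz'))
hsv=cv2.cvtColor(im,cv2.COLOR_BGR2HSV)
sp=onz(ci,(331.1,231.3),92.5);sl=onz(ci,(269.1,250.7),140)
print('spindle',sp,jig(sp),'sleeve',sl,jig(sl))
print('side check spindle top',proj(cs,[*sp[:2],92.5]),'sleeve top',proj(cs,[*sl[:2],140]))
# lug top edge px (crop 540,265 centre)
l=onz(ci,(230+543/4.6,180+265/4.6),130);print('lug',jig(l))
for n,uv,z in(('bottle',(180,268),75),('wheel',(205,194),25),('spanner',(460,285),5)):print(n,jig(onz(ci,uv,z)),onz(ci,uv,z)[:2])
s,j=tool();print(j,s['tcp_rot'],units(( 0,-225),231))
E
```

```text
spindle [568.57627218 -44.35832626  92.5       ] [  -0.71930901 -132.58922578] sleeve [508.12519519 112.99109798 140.        ] [-112.66719687   -6.57000335]
side check spindle top [[327.39361465 258.03520101]] sleeve top [[285.83878437 198.32336647]]
lug [  -4.71727848 -180.91511716]
bottle [-244.8463972   211.26483364] [461.04096243 363.4036221 ]
wheel [-26.3907255  248.60938056] [678.66784401 321.49853771]
spanner [   4.91985425 -522.75957804] [ 436.57668483 -411.56509755]
[-548.98483546  333.44258898] [-3.14030119e+00 -1.99679148e-05  2.78272926e+00] [-1.09721614e+01 -1.11762550e+01  6.67502670e-03]
```

Call:
{"api": "drive_tool", "payload": {"plan": [{"x":-11,"y":-11.2,"z":0,"hand":0},{"x":-11,"y":-11.2,"z":0,"hand":0},{"x":-11,"y":-11.2,"z":0,"hand":0},{"x":-11,"y":-11.2,"z":0,"hand":0},{"x":-11,"y":-11.2,"z":0,"hand":0},{"x":-11,"y":-11.2,"z":0,"hand":0},{"x":-11,"y":-11.2,"z":0,"hand":0},{"x":-11,"y":-11.2,"z":0,"hand":0}]}}

```text
invalid input
```

```bash
python3 - <<'E'
from h import *
s,j=tool();print(s['clock'],j,s['eef_pos'],s['tcp_rot'],units((0,-225),231))
E
```

```text
0.1 [-548.98483546  333.44258898] [219.33649994 584.77784449 230.62301744] [-3.14030119e+00 -1.99679148e-05  2.78272926e+00] [-1.09721614e+01 -1.11762550e+01  6.67502670e-03]
```

Call:
{"api": "drive_tool", "payload": {"plan": [{"x":-0.7,"y":-0.7,"z":0,"ax":0,"ay":0,"az":0,"hand":0},{"x":-1.4,"y":-1.4,"z":0,"ax":0,"ay":0,"az":0,"hand":0},{"x":-2.1,"y":-2.1,"z":0,"ax":0,"ay":0,"az":0,"hand":0},{"x":-2.8,"y":-2.8,"z":0,"ax":0,"ay":0,"az":0,"hand":0},{"x":-3.5,"y":-3.5,"z":0,"ax":0,"ay":0,"az":0,"hand":0},{"x":-4.2,"y":-4.2,"z":0,"ax":0,"ay":0,"az":0,"hand":0},{"x":-4.9,"y":-4.9,"z":0,"ax":0,"ay":0,"az":0,"hand":0},{"x":-5.6,"y":-5.6,"z":0,"ax":0,"ay":0,"az":0,"hand":0}]}}

```text
clock: 0.9
eef_pos: [383.6, 222.8, 231.3]
tcp_rot: [3.142, 0.0, 2.783]
contact_force: [-0.3, 0.0, 0.8]
opening: -0.001
grasp_force: 0.0
```

```bash
python3 - <<'E'
from h import *
s,j=tool();print(s['clock'],j,s['eef_pos'],s['tcp_rot'],units((0,-225),231))
E
```

```text
0.9 [-267.91145771   52.39678013] [383.55429477 222.80891459 231.25371488] [3.14156501e+00 9.13640099e-05 2.78319292e+00] [-5.35191112e+00 -5.55403033e+00  5.40972390e-03]
```

Call:
{"api": "drive_tool", "payload": {"plan": [{"x":-0.7,"y":-0.7,"z":0,"ax":0,"ay":0,"az":0,"hand":0},{"x":-1.4,"y":-1.4,"z":0,"ax":0,"ay":0,"az":0,"hand":0},{"x":-2.1,"y":-2.1,"z":0,"ax":0,"ay":0,"az":0,"hand":0},{"x":-2.8,"y":-2.8,"z":0,"ax":0,"ay":0,"az":0,"hand":0},{"x":-3.5,"y":-3.5,"z":0,"ax":0,"ay":0,"az":0,"hand":0},{"x":-4.2,"y":-4.2,"z":0,"ax":0,"ay":0,"az":0,"hand":0},{"x":-4.8,"y":-4.9,"z":0,"ax":0,"ay":0,"az":0,"hand":0},{"x":-5.35,"y":-5.55,"z":0,"ax":0,"ay":0,"az":0,"hand":0}]}}

```text
clock: 1.7
eef_pos: [536.6, -131.3, 231.0]
tcp_rot: [-3.142, -0.0, 2.782]
contact_force: [0.3, 0.8, 0.5]
opening: 0.003
grasp_force: 0.0
```

```bash
python3 - <<'E'
from h import *
s,j=tool();print(s['clock'],j,s['eef_pos'],s['tcp_rot'],units((0,-225),105))
im,ci=snap('wrist','w1.png')
print(proj(ci,[[*world((x,y)),z] for x,y,z in ((-35,-183,130),(35,-183,130),(0,-225,105))]))
E
```

```text
1.7 [-1.52628362e-02 -2.25233168e+02] [ 536.63930399 -131.32628453  231.0098075 ] [-3.14153538e+00 -2.79240877e-04  2.78213358e+00] [-1.00936571e-03  4.80768652e-03  2.52019570e+00]
[[384.32455824 192.36135731]
 [379.61681299 287.59494518]
 [322.27346106 232.56330697]]
```

View pics/w1.png

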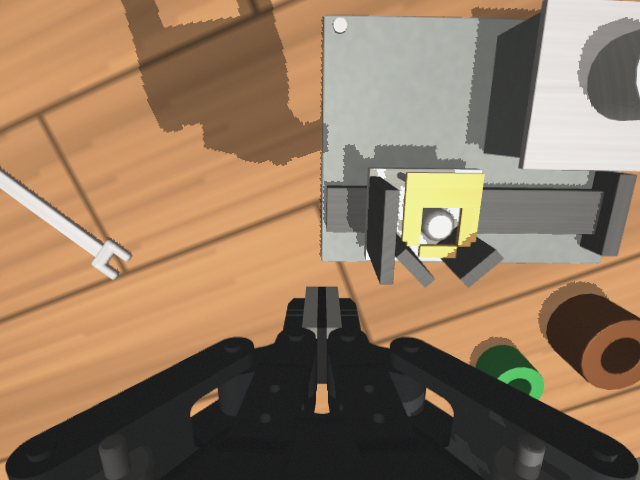

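The wrist view shows the lug's outer top edge at about (382,190)–(381,284). I predicted (384,192)–(380,287), so the model holds. I'll descend next.

Call:
{"api": "drive_tool", "payload": {"plan": [{"x":0,"y":0,"z":0.8,"ax":0,"ay":0,"az":0,"hand":0},{"x":0,"y":0,"z":1.6,"ax":0,"ay":0,"az":0,"hand":0},{"x":0,"y":0,"z":2.5,"ax":0,"ay":0,"az":0,"hand":0},{"x":0,"y":0.3,"z":2.5,"ax":0,"ay":0,"az":0,"hand":0},{"x":0,"y":0.6,"z":2.5,"ax":0,"ay":0,"az":0,"hand":0},{"x":0,"y":0.8,"z":2.5,"ax":0,"ay":0,"az":0,"hand":0},{"x":0,"y":1.0,"z":2.5,"ax":0,"ay":0,"az":0,"hand":0},{"x":0,"y":1.2,"z":2.5,"ax":0,"ay":0,"az":0,"hand":0}]}}

```text
clock: 2.55
eef_pos: [558.5, -72.1, 108.4]
tcp_rot: [-3.141, 0.002, 2.784]
contact_force: [-2.2, -4.6, -3.3]
opening: 0.002
grasp_force: 2.7
```

Call:
{"api": "drive_tool", "payload": {"plan": [{"x":0,"y":0.2,"z":0,"ax":0,"ay":0,"az":0,"hand":0},{"x":0,"y":0.4,"z":0,"ax":0,"ay":0,"az":0,"hand":0},{"x":0,"y":0.6,"z":0,"ax":0,"ay":0,"az":0,"hand":0},{"x":0,"y":0.8,"z":0,"ax":0,"ay":0,"az":0,"hand":0},{"x":0,"y":1.0,"z":0,"ax":0,"ay":0,"az":0,"hand":0},{"x":0,"y":1.2,"z":0,"ax":0,"ay":0,"az":0,"hand":0},{"x":0,"y":1.4,"z":0,"ax":0,"ay":0,"az":0,"hand":0},{"x":0,"y":1.6,"z":0,"ax":0,"ay":0,"az":0,"hand":0}]}}

```text
clock: 3.35
eef_pos: [587.2, 2.8, 108.8]
tcp_rot: [3.141, 0.004, 2.784]
contact_force: [1.0, -6.0, -2.8]
opening: 0.001
grasp_force: 2.7
```

```bash
python3 - <<'E'
from h import *
s,j=tool();print(s['clock'],j,s['eef_pos'],s['contact_force'])
E
```

```text
3.35 [  0.1321876  -81.89443978] [587.20986078   2.79541962 108.77787563] [ 1.03833099 -5.95148672 -2.84252869]
```

Call:
{"api": "drive_tool", "payload": {"plan": [{"x":0,"y":0.1,"z":0,"ax":0,"ay":0,"az":0,"hand":0},{"x":0,"y":0.2,"z":0,"ax":0,"ay":0,"az":0,"hand":0},{"x":0,"y":0.26,"z":0,"ax":0,"ay":0,"az":0,"hand":0},{"x":0,"y":0.32,"z":0,"ax":0,"ay":0,"az":0,"hand":0}]}}

```text
clock: 3.75
eef_pos: [591.8, 17.1, 107.3]
tcp_rot: [3.141, 0.002, 2.783]
contact_force: [-3.1, -16.3, 11.8]
opening: 0.003
grasp_force: 9.0
```

```bash
python3 - <<'E'
from h import *
s,j=tool();print(s['clock'],j,s['eef_pos'],s['contact_force'])
im,ci=snap('wrist','w2.png')
print(proj(ci,[[*world((x,y)),z] for x,y,z in ((0,0,92.5),(-35,-53,130),(35,-53,130))]))
E
```

```text
3.75 [ -0.63085657 -66.94945013] [591.7538758   17.05329041 107.26140731] [ -3.12773978 -16.27881994  11.76924504]
[[462.54485156 294.86914206]
 [362.78203469 249.10715289]
 [356.69304252 413.61393792]]
```

View pics/w2.png

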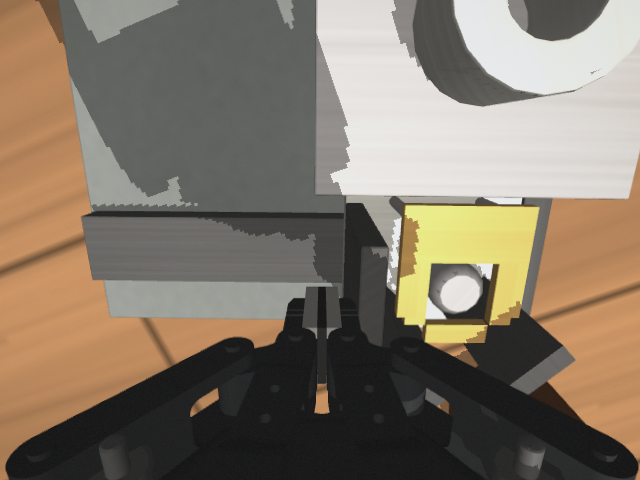

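The force has jumped and the spindle top is at (460,292), against (462,295) predicted for "at the stop". I'll nudge it a little more to confirm.

Call:
{"api": "drive_tool", "payload": {"plan": [{"x":0,"y":0.04,"z":0,"ax":0,"ay":0,"az":0,"hand":0},{"x":0,"y":0.08,"z":0,"ax":0,"ay":0,"az":0,"hand":0},{"x":0,"y":0.08,"z":0,"ax":0,"ay":0,"az":0,"hand":0},{"x":0,"y":0.08,"z":0,"ax":0,"ay":0,"az":0,"hand":0}]}}

```text
clock: 4.2
eef_pos: [591.7, 17.2, 107.1]
tcp_rot: [-3.136, 0.0, 2.784]
contact_force: [-6.2, -24.5, 13.7]
opening: -0.0
grasp_force: 12.5
```

```bash
python3 - <<'E'
from h import *
s,j=tool();print(s['clock'],j,s['eef_pos'],s['contact_force'])
E
```

```text
4.2 [ -0.72924089 -66.86012114] [591.69321187  17.17152337 107.12462529] [ -6.20296272 -24.49847428  13.67793604]
```

The TCP stalled as the force rose, so the carrier is at the stop. I'll back off, rise, and take one wrist picture of the spindle and sleeve together.

Call:
{"api": "drive_tool", "payload": {"plan": [{"x":0,"y":-0.3,"z":0,"ax":0,"ay":0,"az":0,"hand":0},{"x":0,"y":-0.5,"z":-0.2,"ax":0,"ay":0,"az":0,"hand":40},{"x":0,"y":-0.5,"z":-1,"ax":0,"ay":0,"az":0,"hand":40},{"x":0,"y":-0.5,"z":-1.9,"ax":0,"ay":0,"az":0,"hand":40},{"x":0,"y":0,"z":-2.6,"ax":0,"ay":0,"az":0,"hand":40},{"x":0,"y":0.6,"z":-3,"ax":0,"ay":0,"az":0,"hand":40},{"x":0,"y":1,"z":-3,"ax":0,"ay":0,"az":0,"hand":40},{"x":0,"y":1,"z":-3,"ax":0,"ay":0,"az":0,"hand":40}]}}

```text
clock: 5.0
eef_pos: [610.6, 69.9, 256.6]
tcp_rot: [3.14, 0.001, 2.785]
contact_force: [-0.2, 0.2, -1.0]
opening: 0.467
grasp_force: 0.0
```

```bash
python3 - <<'E'
from h import *
s,j=tool();print(s['clock'],j,s['eef_pos'],s['contact_force'])
im,ci=snap('wrist','w3.png');np.savez('w3.npz',**ci)
print(proj(ci,[[*world((x,y)),z] for x,y,z in ((0,0,92.5),(-112.7,-6.6,140),(-106,0,95))]))
E
```

```text
5.0 [ -1.56354977 -10.86690362] [610.61299504  69.87805317 256.55859755] [-0.19522572  0.22583311 -1.04363772]
[[334.03583716 222.82486229]
 [328.63927824  74.35730796]
 [335.7737135   92.77692867]]
```

View pics/w3.png

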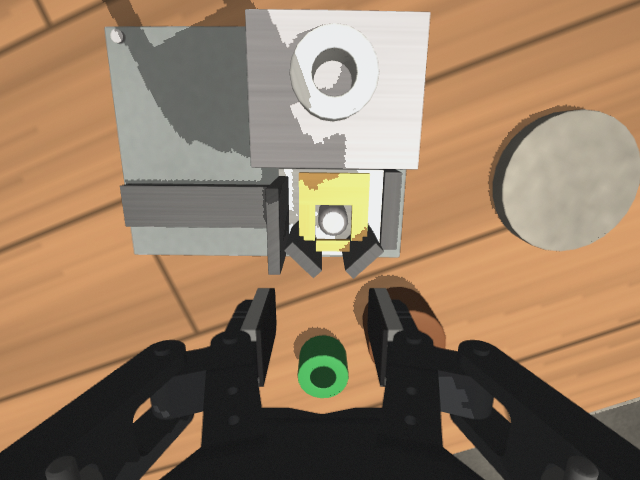

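Spindle top is at (333,221), within about 1 mm of prediction. The sleeve's outer rim spans columns 290–378, which I'll turn into a refined centre.

```bash
python3 - <<'E'
from h import *
im=cv2.imread('pics/w3.png');ci=dict(np.load('w3.npz'))
g=cv2.medianBlur(cv2.cvtColor(im[:140,260:400],cv2.COLOR_BGR2GRAY),3)
for p2,(a,b) in ((20,(36,50)),(15,(18,26))):
    c=cv2.HoughCircles(g,cv2.HOUGH_GRADIENT,1,20,param1=80,param2=p2,minRadius=a,maxRadius=b)
    for q in c[0][:2]: u=(q[0]+260,q[1]);print(u,q[2],jig(onz(ci,u,140)))
print('spindle',jig(onz(ci,(333,221),92.5)))
print(units((-175,-3),256))
E
```

```text
(np.float32(332.5), np.float32(72.5)) 44.9 [-113.85085244   -4.05323686]
(np.float32(333.5), np.float32(70.5)) 23.2 [-115.07995304   -3.40495374]
spindle [-1.63524854 -0.92474204]
[ 3.45790722  0.19788013 -0.00607251]
```

Call:
{"api": "drive_tool", "payload": {"plan": [{"x":0.9,"y":0.05,"z":0,"ax":0,"ay":0,"az":0,"hand":40},{"x":1.8,"y":0.1,"z":0,"ax":0,"ay":0,"az":0,"hand":40},{"x":2.7,"y":0.14,"z":0,"ax":0,"ay":0,"az":0,"hand":40},{"x":3.5,"y":0.18,"z":0,"ax":0,"ay":0,"az":0,"hand":40},{"x":3.5,"y":0.18,"z":0.8,"ax":0,"ay":0,"az":0,"hand":40},{"x":3.5,"y":0.18,"z":1.6,"ax":0,"ay":0,"az":0,"hand":40},{"x":3.5,"y":0.18,"z":2.4,"ax":0,"ay":0,"az":0,"hand":40},{"x":3.5,"y":0.18,"z":2.7,"ax":0,"ay":0,"az":0,"hand":40}]}}

```text
clock: 5.85
eef_pos: [445.7, 135.8, 117.0]
tcp_rot: [-3.137, -0.006, 2.783]
contact_force: [-0.9, -0.1, 0.3]
opening: 0.47
grasp_force: 0.0
```

```bash
python3 - <<'E'
from h import *
s,j=tool();print(s['clock'],j,s['eef_pos'],s['contact_force'],s['opening']*85.4)
print(units((-175,-3),107),units((-34-1.2,-1),107))
E
```

```text
5.85 [-179.15260924   -7.24215937] [445.65439848 135.75425701 117.04848691] [-0.88974882 -0.12572532  0.25424097] 40.10161918175649
[-0.08425625  0.08569752  0.20010419] [-2.88023125  0.12409252  0.18380729]
```

Call:
{"api": "drive_tool", "payload": {"plan": [{"x":0,"y":0.07,"z":0.2,"ax":0,"ay":0,"az":0,"hand":40},{"x":-0.2,"y":0.07,"z":0.2,"ax":0,"ay":0,"az":0,"hand":40},{"x":-0.45,"y":0.08,"z":0.2,"ax":0,"ay":0,"az":0,"hand":40},{"x":-0.7,"y":0.09,"z":0.2,"ax":0,"ay":0,"az":0,"hand":40},{"x":-0.95,"y":0.1,"z":0.2,"ax":0,"ay":0,"az":0,"hand":40},{"x":-1.2,"y":0.1,"z":0.2,"ax":0,"ay":0,"az":0,"hand":40},{"x":-1.45,"y":0.1,"z":0.2,"ax":0,"ay":0,"az":0,"hand":40},{"x":-1.7,"y":0.1,"z":0.2,"ax":0,"ay":0,"az":0,"hand":40}]}}

```text
clock: 6.65
eef_pos: [531.6, 112.0, 111.5]
tcp_rot: [3.141, -0.0, 2.783]
contact_force: [-4.2, 1.7, 4.4]
opening: 0.47
grasp_force: 3.0
```

```bash
python3 - <<'E'
from h import *
s,j=tool();print(s['clock'],j,s['eef_pos'],s['contact_force'],s['opening']*85.4)
print(units((-34-1.2,-1),107))
E
```

```text
6.65 [-90.35254517   0.72566076] [531.57995619 111.96905011 111.54368069] [-4.22434879  1.67834672  4.35817132] 40.11717262076843
[-1.10305893 -0.03509567  0.09055258]
```

Call:
{"api": "drive_tool", "payload": {"plan": [{"x":-0.15,"y":-0.03,"z":0.02,"ax":0,"ay":0,"az":0,"hand":40},{"x":-0.3,"y":-0.04,"z":0.02,"ax":0,"ay":0,"az":0,"hand":40},{"x":-0.45,"y":-0.04,"z":0.02,"ax":0,"ay":0,"az":0,"hand":40},{"x":-0.6,"y":-0.04,"z":0.02,"ax":0,"ay":0,"az":0,"hand":40},{"x":-0.7,"y":-0.04,"z":0.02,"ax":0,"ay":0,"az":0,"hand":40},{"x":-0.8,"y":-0.04,"z":0.02,"ax":0,"ay":0,"az":0,"hand":40},{"x":-0.9,"y":-0.04,"z":0.02,"ax":0,"ay":0,"az":0,"hand":40},{"x":-0.98,"y":-0.04,"z":0.02,"ax":0,"ay":0,"az":0,"hand":40}]}}

```text
clock: 7.45
eef_pos: [576.3, 93.1, 110.2]
tcp_rot: [-3.142, 0.0, 2.783]
contact_force: [-0.6, 0.5, 0.2]
opening: 0.469
grasp_force: 0.7
```

```bash
python3 - <<'E'
from h import *
s,j=tool();print(s['clock'],j,s['eef_pos'],s['contact_force'],s['opening']*85.4)
im,ci=snap('wrist','w4.png')
print(proj(ci,[[*world((x-1.2,y-.5)),z] for x,y,z in ((0,0,139),(30,0,139),(0,30,139))]))
E
```

```text
7.45 [-41.88402473  -1.23864187] [576.25825346  93.07710177 110.23449633] [-0.61135182  0.49964124  0.24885827] 40.01237666333511
[[324.15697396 435.37866105]
 [323.93937995 491.73369454]
 [400.34443861 435.14901115]]
```

View pics/w4.png

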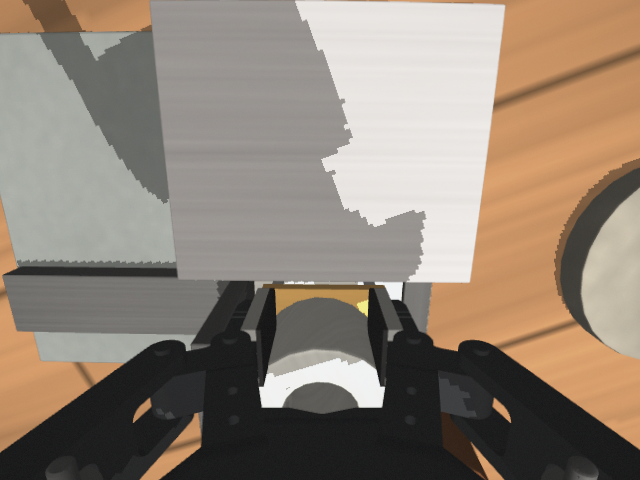

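The sleeve is off the deck and on the brass plate, nestled between the fingers (back rim at about (322,350)). I'll push on gently until the vee stops it.

Call:
{"api": "drive_tool", "payload": {"plan": [{"x":-0.05,"y":0,"z":0,"ax":0,"ay":0,"az":0,"hand":40},{"x":-0.1,"y":0,"z":0,"ax":0,"ay":0,"az":0,"hand":40},{"x":-0.15,"y":0,"z":0,"ax":0,"ay":0,"az":0,"hand":40},{"x":-0.2,"y":0,"z":0,"ax":0,"ay":0,"az":0,"hand":40}]}}

```text
clock: 7.9
eef_pos: [584.8, 90.0, 110.3]
tcp_rot: [3.142, -0.001, 2.783]
contact_force: [-9.9, 6.9, 5.1]
opening: 0.468
grasp_force: 6.0
```

Call:
{"api": "drive_tool", "payload": {"plan": [{"x":-0.04,"y":0,"z":0,"ax":0,"ay":0,"az":0,"hand":40},{"x":-0.04,"y":0,"z":0,"ax":0,"ay":0,"az":0,"hand":40}]}}

```text
clock: 8.1
eef_pos: [584.9, 90.0, 110.1]
tcp_rot: [-3.141, -0.005, 2.782]
contact_force: [-10.8, 7.5, 6.7]
opening: 0.466
grasp_force: 7.0
```

Call:
{"api": "drive_tool", "payload": {"plan": [{"x":-0.04,"y":0,"z":0,"ax":0,"ay":0,"az":0,"hand":40},{"x":-0.04,"y":0,"z":0,"ax":0,"ay":0,"az":0,"hand":40}]}}

```text
clock: 8.3
eef_pos: [585.3, 89.7, 109.9]
tcp_rot: [-3.141, -0.008, 2.782]
contact_force: [-16.9, 11.2, 11.2]
opening: 0.467
grasp_force: 9.4
```

```bash
python3 - <<'E'
from h import *
s,j=tool();print(s['clock'],j,s['eef_pos'],s['contact_force'],s['opening']*85.4)
E
```

```text
8.3 [-32.28913876  -1.19352115] [585.25551331  89.74345695 109.93093552] [-16.89727874  11.1858509   11.17633386] 39.85675421356297
```

The force rose with the TCP stalled at jig x -32, so the sleeve is in the vee. I'll retract, rise, set 32 mm opening, and move above the ring slightly on the deck side to clear the fence.

Call:
{"api": "drive_tool", "payload": {"plan": [{"x":0.15,"y":0,"z":0,"ax":0,"ay":0,"az":0,"hand":40},{"x":0.4,"y":0,"z":0,"ax":0,"ay":0,"az":0,"hand":40},{"x":0.4,"y":0,"z":-0.7,"ax":0,"ay":0,"az":0,"hand":40},{"x":0.4,"y":0,"z":-1.4,"ax":0,"ay":0,"az":0,"hand":32},{"x":-0.1,"y":0,"z":-1.4,"ax":0,"ay":0,"az":0,"hand":32},{"x":-0.54,"y":0,"z":-1.4,"ax":0,"ay":0,"az":0,"hand":32},{"x":-0.54,"y":0,"z":-1.2,"ax":0,"ay":0,"az":0,"hand":32},{"x":-0.54,"y":0,"z":-1.0,"ax":0,"ay":0,"az":0,"hand":32}]}}

```text
clock: 9.1
eef_pos: [613.8, 78.7, 159.5]
tcp_rot: [-3.142, -0.0, 2.782]
contact_force: [0.2, 0.4, 0.3]
opening: 0.374
grasp_force: 0.0
```

```bash
python3 - <<'E'
from h import *
s,j=tool();print(s['clock'],j,s['eef_pos'],s['contact_force'],s['tcp_rot'],s['opening']*85.4)
im,ci=snap('side','s5.png')
p=proj(ci,[[*world((-1.2,-.5)),z] for z in (139,92)]);print(p)
x,y=p[0].astype(int);cv2.imwrite('pics/s5c.png',cv2.resize(im[y-60:y+60,x-75:x+75],None,fx=4,fy=4,interpolation=cv2.INTER_CUBIC))
E
```

```text
9.1 [-1.69391058 -1.446115  ] [613.80559537  78.74233856 159.46790154] [0.16071977 0.40941652 0.26092917] [-3.14154581e+00 -7.73493669e-05  2.78224778e+00] 31.978462062886177
[[335.07372817 201.71564835]
 [334.43628396 217.22478039]]
```

View pics/s5c.png

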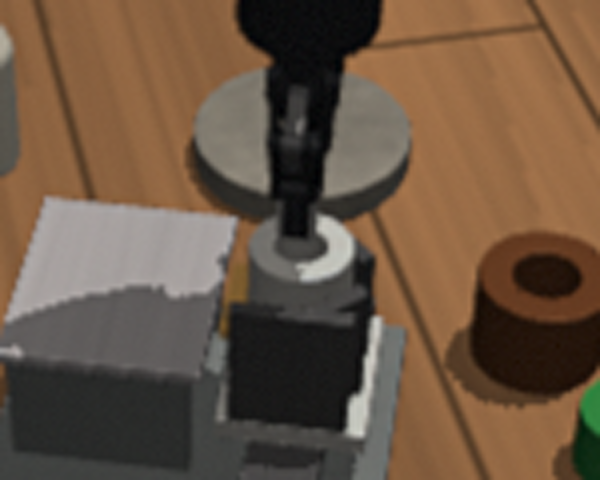

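The sleeve sits upright behind the lug, in the vee and above the spindle, with the fingers above it. Now I'll lower slowly to contact.

Call:
{"api": "drive_tool", "payload": {"plan": [{"x":0.06,"y":0.01,"z":0.1,"ax":0,"ay":0,"az":0,"hand":32},{"x":0.06,"y":0.01,"z":0.2,"ax":0,"ay":0,"az":0,"hand":32},{"x":0.06,"y":0.01,"z":0.3,"ax":0,"ay":0,"az":0,"hand":32},{"x":0.06,"y":0.01,"z":0.4,"ax":0,"ay":0,"az":0,"hand":32},{"x":0.06,"y":0.01,"z":0.5,"ax":0,"ay":0,"az":0,"hand":32},{"x":0.06,"y":0.01,"z":0.6,"ax":0,"ay":0,"az":0,"hand":32}]}}

```text
clock: 9.75
eef_pos: [611.7, 80.5, 130.6]
tcp_rot: [3.141, 0.0, 2.783]
contact_force: [-3.1, -0.2, 8.8]
opening: 0.372
grasp_force: 4.0
```

```bash
python3 - <<'E'
from h import *
s,j=tool();print(s['clock'],j,s['eef_pos'],s['contact_force'],s['wrist_torque'],s['opening']*85.4)
E
```

```text
9.75 [-4.28107398 -0.58654104] [611.68629031  80.45722279 130.63446038] [-3.07586728 -0.23010078  8.7619654 ] [0.04495935 0.60774247 0.06442101] 31.764552689297492
```

Call:
{"api": "drive_tool", "payload": {"plan": [{"x":0,"y":0,"z":0.1,"ax":0,"ay":0,"az":0,"hand":32},{"x":0,"y":0,"z":0.2,"ax":0,"ay":0,"az":0,"hand":32},{"x":0,"y":0,"z":0.3,"ax":0,"ay":0,"az":0,"hand":32}]}}

```text
clock: 10.05
eef_pos: [611.7, 80.5, 115.8]
tcp_rot: [3.141, 0.0, 2.783]
contact_force: [-3.1, 0.1, 9.5]
opening: 0.378
grasp_force: 4.1
```

Call:
{"api": "drive_tool", "payload": {"plan": [{"x":0,"y":0,"z":0.1,"ax":0,"ay":0,"az":0,"hand":32},{"x":0,"y":0,"z":0.2,"ax":0,"ay":0,"az":0,"hand":32},{"x":0,"y":0,"z":0.28,"ax":0,"ay":0,"az":0,"hand":32}]}}

```text
clock: 10.35
eef_pos: [611.7, 80.5, 101.7]
tcp_rot: [3.141, 0.0, 2.783]
contact_force: [-3.1, 0.7, 7.5]
opening: 0.372
grasp_force: 4.0
```

```bash
python3 - <<'E'
from h import *
s,j=tool();print(s['clock'],j,s['eef_pos'],s['contact_force'],s['wrist_torque'],s['opening']*85.4)
E
```

```text
10.35 [-4.29834777 -0.58408109] [611.67098653  80.46560309 101.66380093] [-3.09573279  0.72895494  7.54218273] [ 0.00233582  0.49960011 -0.00497505] 31.736351131721726
```

Smooth travel at steady force. I'll finish with small steps until it bottoms.

Call:
{"api": "drive_tool", "payload": {"plan": [{"x":0,"y":0,"z":0.06,"ax":0,"ay":0,"az":0,"hand":32},{"x":0,"y":0,"z":0.1,"ax":0,"ay":0,"az":0,"hand":32},{"x":0,"y":0,"z":0.14,"ax":0,"ay":0,"az":0,"hand":32}]}}

```text
clock: 10.65
eef_pos: [611.9, 80.6, 96.1]
tcp_rot: [3.141, 0.0, 2.783]
contact_force: [-12.1, 0.1, 37.1]
opening: 0.377
grasp_force: 18.6
```

Call:
{"api": "drive_tool", "payload": {"plan": [{"x":0,"y":0,"z":0.05,"ax":0,"ay":0,"az":0,"hand":32},{"x":0,"y":0,"z":0.05,"ax":0,"ay":0,"az":0,"hand":32}]}}

```text
clock: 10.85
eef_pos: [612.1, 80.8, 96.0]
tcp_rot: [3.141, 0.001, 2.783]
contact_force: [-14.9, 0.2, 41.5]
opening: 0.372
grasp_force: 21.0
```

Call:
{"api": "drive_tool", "payload": {"plan": [{"x":0,"y":0,"z":0.05,"ax":0,"ay":0,"az":0,"hand":32},{"x":0,"y":0,"z":0.05,"ax":0,"ay":0,"az":0,"hand":32}]}}

```text
clock: 11.05
eef_pos: [612.2, 80.8, 95.8]
tcp_rot: [3.14, 0.001, 2.783]
contact_force: [-22.0, -0.2, 63.9]
opening: 0.378
grasp_force: 31.8
```

Bottomed at z≈96 with the force climbing to 64 N. I'll lift straight off and check.

Call:
{"api": "drive_tool", "payload": {"plan": [{"x":0,"y":0,"z":-0.2,"ax":0,"ay":0,"az":0,"hand":32},{"x":0,"y":0,"z":-0.6,"ax":0,"ay":0,"az":0,"hand":32},{"x":0,"y":0,"z":-1.4,"ax":0,"ay":0,"az":0,"hand":32},{"x":0,"y":0,"z":-2.2,"ax":0,"ay":0,"az":0,"hand":32},{"x":0,"y":0,"z":-3,"ax":0,"ay":0,"az":0,"hand":32},{"x":0,"y":0,"z":-3.4,"ax":0,"ay":0,"az":0,"hand":32},{"x":0,"y":0,"z":-3.4,"ax":0,"ay":0,"az":0,"hand":32}]}}

```text
clock: 11.75
eef_pos: [613.6, 80.6, 262.9]
tcp_rot: [3.139, 0.006, 2.783]
contact_force: [1.0, 0.9, -0.1]
opening: 0.376
grasp_force: 0.0
```

```bash
python3 - <<'E'
from h import *
s,j=tool();print(s['clock'],j,s['eef_pos'],s['contact_force'])
im,ci=snap('wrist','w6.png')
print(proj(ci,[[*world((x-1.2,y-.5)),z] for x,y,z in ((0,0,97),(0,0,92.5),(-30,0,97),(0,30,97),(0,-30,97))]))
E
```

```text
11.75 [-2.55373801  0.18898081] [613.57604051  80.57540868 262.94339503] [ 1.00115973  0.89787638 -0.08866886]
[[320.5810351  221.06507237]
 [320.57904369 219.87130894]
 [320.57737267 186.92387969]
 [354.71630376 221.06735699]
 [286.4287664  221.07305018]]
```

View pics/w6.png

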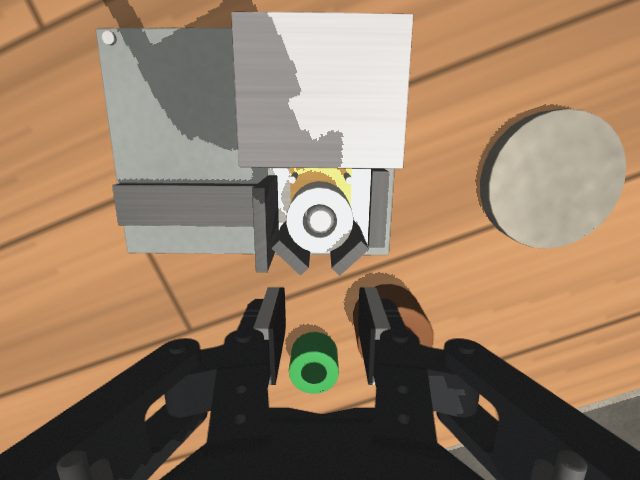

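The sleeve ring is centred at (320,220) and spans columns 286–354, exactly the prediction for a top at 97 mm. The spindle is concentric in the bore, the carrier is at the stop, and the robot is clear.

```bash
python3 -c "
from h import *
print(r.sign_off())"
```

```text
the job is handed in; nothing more can be done
None
```

The job is handed in: the carrier is at the end stop, the sleeve is pressed fully home on the spindle, and none of the moves went near the spanner, bottle or spare wheel. The verdict was not shown; the last wrist picture and the contact forces support this.

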